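# Wake, tare and print at the weighing bench

### The arm

A 6-joint arm with a two-finger parallel gripper is mounted at the origin on the work surface. World frame = base frame: x ahead of the robot, y to its left, z up, the work surface at z = 0. Lengths are in m, angles in rad, forces in N, time in s.
With the tool pointing down it reaches from about 0.225 to 0.875 m from the base axis. Payload 3.4 kg.
Tool frame: the origin (TCP) lies midway between the tips of the shut fingers; the grasp point (between the pads) lies 19 mm behind it; z points along the fingers, y is the line along which they close (so a half turn about z gives the same grasp; the last joint's range is limited). The gripper opens to 85 mm and grips with 20 to 120 N. Pads are 22 mm wide; open, the fingers measure 114 mm over their backs; the gripper's body (76 mm by 85 mm) begins 54 mm behind the grasp point. The pads swing forward as they close: fully open they stand 13 mm farther back than shut.
Start: joints at [1.188, 0.276, 1.505, -0, 1.361, -0.121], TCP at [0.149, 0.555, 0.211] pointing down, gripper open.
Joint ranges: [-2.89, 2.89], [-0.75, 2.08], [0.22, 2.7], [-1.18, 4.32], [0.11, 2.71], [-2.7, 2.7]. Speed limits (rad/s): [2.57, 2.57, 3.14, 3.14, 3.14, 3.14].

### API

Orientations are given as a unit quaternion [w, x, y, z].
In Python, from cell import ctrl, grab_frame gives the robot as it stands. The module is installed in compiled form; this text tells all that it offers. Calls block until the motion is done:
- ctrl.goto(position, orientation): joint-space move of the TCP to a pose.
- ctrl.movel(position, vel=0.15, orientation=None, contact_N=None): straight line of the TCP; orientation=None keeps the orientation; vel is the mean speed in m/s. With contact_N (N) it stops when the force on the tool has changed by that much, and returns True; else False.
- ctrl.movej(angles): joint-space move.
- ctrl.command_gripper(opening): finger opening in m; the grip force is fixed at half the most; returns when the fingers have stopped.
- ctrl.dwell(seconds).
- ctrl.solve_ik(position, orientation): joint angles nearest the present ones, or None.
- grab_frame(name): name is "side" or "top" or "wrist"; returns a dict with "image" (480x640x3 uint8, red, green, blue), "K" (3x3 intrinsics, pixels), "origin" and "attitude" of the camera in the world; the wrist camera has in their place "mount" (4x4, takes a point from camera to tool coordinates, whose origin is the TCP and whose axes are the flange's). Camera axes: x right, y up, looking along -z (the intrinsics and any distortion apply to the point x, -y, -z); pixel columns grow to the right and rows downward; lengths in m; the calibration is good to about 2 mm. A picture is of the moment at which its call begins: read the wrist's pose just before it. There is no depth.
A pose or a line that the arm cannot do raises ctrl.MotionError and nothing moves.
- ctrl.finish_job(): hands the job in; it is judged then, once.
Readings, each from a call of its own:
- ctrl.get_clock(): time.
- ctrl.get_qpos(): joint angles.
- ctrl.get_joint_velocities(): joint speeds.
- ctrl.get_effort(): joint torques, N m.
- ctrl.get_eef_pos(): TCP position.
- ctrl.get_tcp_rot(): TCP orientation.
- ctrl.get_force(): force on the tool from outside, world axes, zero at the start.
- ctrl.get_ft_torque(): the same for the moment, N m.
- ctrl.get_grip_width(): finger opening in m.
- ctrl.get_grasp_force(): force on a finger pad.
Only numpy, scipy, OpenCV 4.12 (cv2) and the standard library are available. Lean on these libraries where they do the work, as an engineer would, in place of code of your own. Each camera call takes 0.05 s, during which the arm holds its last target. There are 200 camera calls.

### The job

Record the empty beaker: on the bench scale press the round key to wake it, then the long bar key to tare it, then press the key on top of the label printer, each lightly with a fingertip and let right up before the next. The scale's keys may stand in any order along its front; keep off the square one. Only press: lift or shift nothing, leave the beaker on the pan and the printer, tin, scoop and bottle where they stand, and finish with all keys up.

Things in the scene. Friction and masses are not known exactly. Their poses are not given: they have to be found in the camera images.
- scale: white bench scale, fixed, 300 mm (its x) by 220 (its y), origin under its centre at the table surface; its -x end is the low key deck, 55 mm high, its +x part carries a 165 x 190 mm blue pan, 75 mm high and centred at x = +56 mm, with the beaker on it. Three keys of the same off-white plastic stand in a row on the deck 112 mm from the centre towards -x, 64 mm apart along y, in any order; each stands 14 mm proud of the deck, 69 mm above the table
- round_key_top (a point): centre of the top face (it moves with the key) of the round key (24 mm across, on the scale)
- round_key (a joint): round key of the scale: reads 0 m when up and 0.006 when fully down; a spring raises it: about 1.2 N to start it down, about 4 N at the bottom; it counts as pressed from 0.003
- bar_key_top (a point): centre of the top face (it moves with the key) of the bar key (18 mm along the scale's x, 44 along its y)
- bar_key (a joint): long bar key of the scale: reads 0 m when up and 0.006 when fully down; a spring raises it: about 1.2 N to start it down, about 4 N at the bottom; it counts as pressed from 0.003
- square_key_top (a point): centre of the top face (it moves with the key) of the square key (24 x 24 mm, on the scale), which is not to be pressed
- square_key (a joint): square key of the scale, not to be pressed: reads 0 m when up and 0.006 when fully down; a spring raises it: about 1.2 N to start it down, about 4 N at the bottom; it counts as pressed from 0.003
- printer: loose grey label printer, a block 120 mm (x) by 130 (y) by 100 high, about 0.9 kg, origin under its centre; to the left or right of the scale, at the opposite side from the tin
- print_key_top (a point): centre of the top face (it moves with the key) of the only key of the printer, round, 24 mm across, on its top, 27 mm from the centre towards its -x, top 114 mm above the table
- print_key (a joint): key of the printer: reads 0 m when up and 0.006 when fully down; a spring raises it: about 1.2 N to start it down, about 4 N at the bottom; it counts as pressed from 0.003
- beaker: loose clear plastic cup, 84 mm across and 110 high, standing on the scale's pan; origin at the centre of its underside
- tin: loose round metal tin, 88 mm across and 113 high; origin at the centre of its underside
- scoop: loose steel scoop lying on the table, 206 mm long along its x (handle to -x, open blade to +x), 70 wide, 34 high; origin on its underside, 106 mm from the handle's end
- bottle: loose amber jar with a lid, 60 mm across and 150 high; origin at the centre of its underside
Things that resemble listed ones, but are neither listed nor needed, are in the scene too. What is shaped like the printer but green or turquoise is not meant.

How it is judged:
On the way, in this order (a step that is already met when the one before it is completed fails the run):
1. the scale's round key is pressed (value of joint round_key above 0.003 m), for 0.05 s.
2. with the round key up again, the scale's bar key is pressed (value of joint bar_key above 0.003 m and value of joint round_key below 0.0015 m), for 0.05 s.
3. with the bar key up again, the printer's key is pressed (value of joint print_key above 0.003 m and value of joint each of bar_key, round_key below 0.0015 m), for 0.05 s.
At the end, for the whole second after the job is handed in: All four keys are up (within 1.5 mm); the printer, beaker, tin, scoop and bottle are upright and at rest within 15 mm of where they stood, the beaker on the pan (value of joint each of round_key, bar_key, square_key, print_key below 0.0015 m and angle between each of beaker, printer, tin, bottle's own z axis and vertical below 0.1 rad and not (distance of beaker from where it was at the start of the episode above 0.015 m) and not (distance of printer from where it was at the start of the episode above 0.015 m) and not (distance of tin from where it was at the start of the episode above 0.015 m) and not (distance of scoop from where it was at the start of the episode above 0.015 m) and not (distance of bottle from where it was at the start of the episode above 0.015 m) and linear speed of each of printer, beaker below 0.02 m/s); the robot touches nothing.
It fails at once if the square key is pressed (more than 2 mm) (value of joint square_key above 0.002 m).
It fails at once if anything is pressed with more than 20 N (contact force between any of the fingers, the arm and anything else above 20 N).
It fails at once if the printer is lifted, tipped or shifted by more than 15 mm (distance of printer from where it was at the start of the episode above 0.015 m or height (world z) of printer above 0.008 m or angle between printer's own z axis and vertical above 0.1 rad).
It fails at once if the beaker, tin, scoop or bottle is lifted or shifted by more than 15 mm (distance of any of beaker, tin, scoop, bottle from where it was at the start of the episode above 0.015 m).
It also fails if it takes over 64 s, if anything falls off the work surface, if the arm or the gripper's body presses on something with over 40 N, if the wrist force passes 120 N, or if a joint passes its speed limit or range.

## Working session

There is one attempt and no reset: what is moved stays moved. The work goes in short steps, each a Python script; the robot and the scene stay as the last script left them, time stands still between calls to the robot, and variables do not carry over. Pictures are saved under pics/ and viewed, at most 10 in all, crops included, and the job is handed in when it is done.

```bash
mkdir -p pics; cat > h.py <<'E'
import numpy as np, cv2
from cell import ctrl, grab_frame
from scipy.spatial.transform import Rotation as R
def rot(a):
    a=np.array(a,float)
    if a.shape==(3,3): return a
    return R.from_quat([a[1],a[2],a[3],a[0]]).as_matrix()
def snap(n,fn=None):
    p=np.array(ctrl.get_eef_pos()); q=ctrl.get_tcp_rot()
    f=grab_frame(n)
    if 'mount' in f:
        T=np.eye(4);T[:3,:3]=rot(q);T[:3,3]=p;T=T@np.array(f['mount'])
        f['o'],f['R']=T[:3,3],T[:3,:3]
    else: f['o'],f['R']=np.array(f['origin']),rot(f['attitude'])
    if fn: cv2.imwrite('pics/'+fn,cv2.cvtColor(f['image'],cv2.COLOR_RGB2BGR))
    return f
def cast(f,uv,z):
    K=np.array(f['K']);uv=np.array(uv,float).reshape(-1,2)
    D=np.array(f.get('distortion',f.get('dist',np.zeros(5))),float)
    n=cv2.undistortPoints(uv[:,None],K,D)[:,0]
    d=np.c_[n[:,0],-n[:,1],-np.ones(len(n))]@f['R'].T
    return f['o']+d*((z-f['o'][2])/d[:,2])[:,None]
E
python3 - <<'E'
from h import *
for n in('top','side'):
    f=snap(n,n+'0.png'); print({k:(np.round(v,3).tolist() if k!='image' else '') for k,v in f.items()})
print(ctrl.get_tcp_rot(),ctrl.get_clock())
E
```

```text
{'image': '', 'K': [[439.229, 0.0, 317.17], [0.0, 439.229, 240.222], [0.0, 0.0, 1.0]], 'origin': [0.367, 0.078, 1.183], 'attitude': [0.707, 0.052, -0.05, -0.703], 'o': [0.367, 0.078, 1.183], 'R': [[0.006, 0.99, -0.143], [-1.0, 0.006, -0.003], [-0.002, 0.143, 0.99]]}
{'image': '', 'K': [[441.667, 0.0, 329.502], [0.0, 441.667, 240.719], [0.0, 0.0, 1.0]], 'origin': [-0.083, -0.635, 0.89], 'attitude': [0.857, 0.393, -0.149, -0.299], 'o': [-0.083, -0.635, 0.89], 'R': [[0.778, 0.395, -0.489], [-0.628, 0.512, -0.586], [0.019, 0.763, 0.646]]}
[-2.04742448e-04  1.30523183e-01  9.91444903e-01 -8.12790869e-04] 0.1
```

View pics/top0.png

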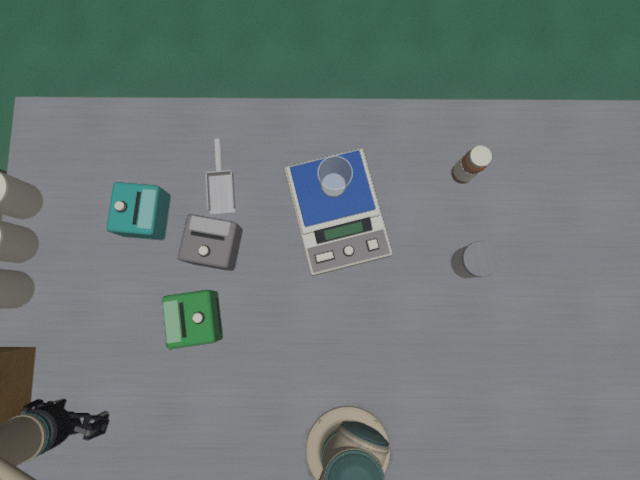

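View pics/side0.png

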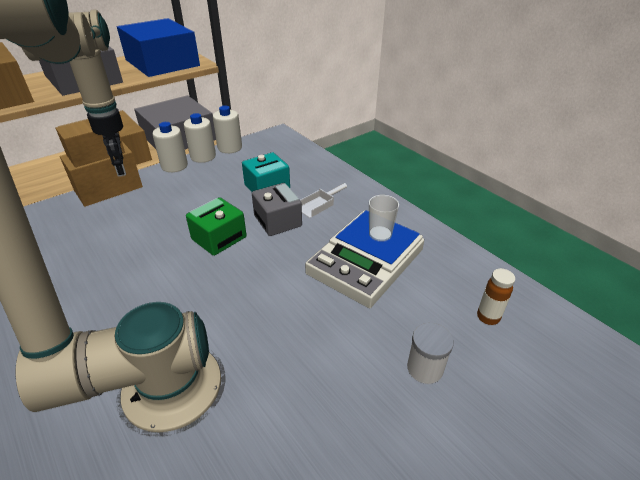

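The top view shows the scale's bar key at (325,257), round key at (349,251) and square key at (373,245). Three keys could be taken for the print key: grey (203,251), turquoise (120,206) and green (197,318). I choose the grey one. Next I'll measure these and check the choice in a close crop.

```bash
python3 - <<'E'
from h import *
fs={n:snap(n) for n in('top','side')}
seeds={'top':dict(bar=(325,257),round=(349,251),square=(373,245),print=(203,251)),'side':dict(bar=(326,259),round=(345,270),square=(365,280),print=(267,196))}
for n,f in fs.items():
    hsv=cv2.cvtColor(f['image'],cv2.COLOR_RGB2HSV)
    for k,(u,v) in seeds[n].items():
        z=.114 if k=='print' else .069
        w=hsv[v-14:v+15,u-14:u+15,2]
        t=(int(w.max())+110)//2 if n=='top' else 185
        m=(w>t).astype(np.uint8)
        _,l,s,c=cv2.connectedComponentsWithStats(m)
        i=np.argmin([1e9]+[np.hypot(*(c[j]-14)) for j in range(1,len(c))])
        uv=c[i]+[u-14,v-14]
        cs,_=cv2.findContours((l==i).astype(np.uint8),0,2)
        rc=cv2.minAreaRect(max(cs,key=len))
        print(n,k,t,w.max(),uv.round(1),s[i],np.round(rc[1],1),cast(f,uv,z)[0].round(4))
im=fs['top']['image'][200:290,170:400]
cv2.imwrite('pics/crop.png',cv2.cvtColor(cv2.resize(im,None,fx=3.4,fy=3.4,interpolation=2),cv2.COLOR_RGB2BGR))
E
```

```text
top bar 149 189 [324.3 256.2] [  5   9  18  10 110] [ 6.5 16.2] [0.4873 0.0627 0.069 ]
top round 149 189 [348.5 250. ] [10  9  8  9 60] [8. 7.] [0.5037 0.0009 0.069 ]
top square 149 189 [372.6 244. ] [ 9  8 10 11 77] [8.7 8.5] [ 0.5195 -0.0608  0.069 ]
top print 149 189 [202.8 250. ] [10  9  9  9 65] [8. 8.] [0.4961 0.3612 0.114 ]
side bar 185 226 [325.3 257.9] [ 6  9 15  9 62] [14.3  4. ] [0.4838 0.0588 0.069 ]
side round 185 226 [344.6 267.5] [10  9  8  6 37] [5. 7.] [ 0.5011 -0.0028  0.069 ]
side square 185 226 [364.2 277.8] [ 8  8 11  8 51] [8.9 5.8] [ 0.5165 -0.0639  0.069 ]
side print 185 225 [267.3 194.4] [11 11  7  4 23] [3. 6.] [0.492  0.3572 0.114 ]
```

View pics/crop.png

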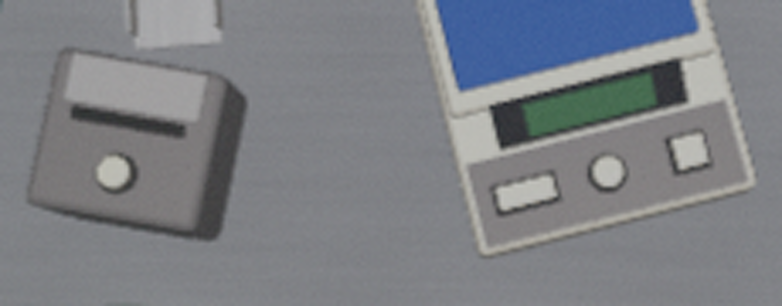

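The crop confirms it. On the grey printer the round key is at about crop (115,172), and the scale row from left to right is bar, round, square. The measured spacing is 63.9 mm, against 64 mm given. Next I go above the round key and look from close by.

```bash
cat >> h.py <<'E'
YAW=np.arctan2(.0322,.1235)
def down(yaw):
    q=(R.from_euler('z',yaw)*R.from_euler('x',np.pi)).as_quat()
    return [q[3],q[0],q[1],q[2]]
def look(yaws,p):
    best=None
    for y in yaws:
        j=ctrl.solve_ik(p,down(y))
        if j is not None:
            c=np.abs(np.array(j)-ctrl.get_qpos()).max()
            if best is None or c<best[0]: best=(c,y)
    return best[1]
E
python3 - <<'E'
from h import *
ctrl.command_gripper(0.0)
p=[.48,.0,.22]
y=look([YAW,YAW+np.pi,YAW+np.pi/2,YAW-np.pi/2],p); print('yaw',y)
ctrl.goto(p,down(y))
f=snap('wrist','w1.png')
print(ctrl.get_eef_pos(),ctrl.get_tcp_rot(),ctrl.get_qpos(),f['K'],f['o'],ctrl.get_clock(),ctrl.get_force(),[k for k in f])
K=np.array(f['K'])
for P in([.4873,.0627,.069],[.5037,.0009,.069],[.5195,-.0608,.069]):
    c=f['R'].T@(np.array(P)-f['o']); print(K[0,2]+K[0,0]*c[0]/-c[2],K[1,2]+K[1,1]*-c[1]/-c[2])
E
```

```text
yaw 0.2550505384278916
[0.480043   0.00076938 0.22000323] [-1.58506018e-04  9.91795336e-01  1.27835770e-01  4.10952732e-05] [-1.43741409e-01  1.26301630e-01  1.67820765e+00  3.36589176e-04
  1.33708936e+00  1.17060389e+00] [[344.45689784   0.         320.83295389]
 [  0.         344.45689784 238.87003369]
 [  0.           0.           1.        ]] [0.55074973 0.01920407 0.3833825 ] 3.325 [-0.6030568   0.18856714  0.46531964] ['image', 'K', 'mount', 'o', 'R']
257.2435212696375 193.7411167315944
327.013623336237 193.52089739532056
396.48928686308096 193.90385431866122
```

View pics/w1.png

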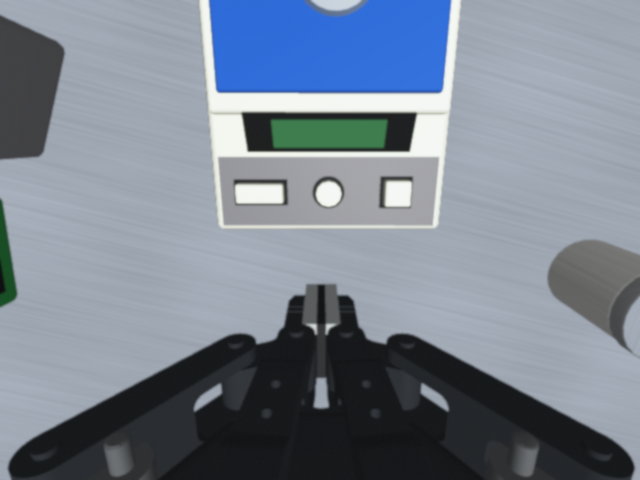

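The wrist view shows bar (259,193), round (329,193) and square (397,193), each within 2 px of where my measurements predict them. The shut fingertips are at (321,290). I'll press the round key first.

```bash
cat >> h.py <<'E'
def press(x,y,top,q,depth=.0047):
    ctrl.movel([x,y,top+.012],vel=.08,orientation=q)
    ctrl.dwell(.3); f0=np.array(ctrl.get_force())
    hit=ctrl.movel([x,y,top-depth],vel=.012,contact_N=8); ctrl.dwell(.25)
    print('hit',hit,'tcp',np.round(ctrl.get_eef_pos(),4),'dF',np.round(ctrl.get_force()-f0,2),'t',ctrl.get_clock())
    ctrl.movel([x,y,top+.012],vel=.03)
    ctrl.movel([x,y,top+.05],vel=.1)
E
python3 - <<'E'
from h import *
q=down(YAW)
ctrl.movel([.503,-.0005,.12],orientation=q)
press(.503,-.0005,.069,q)
E
```

```text
hit False tcp [ 5.03e-01 -5.00e-04  6.43e-02] dF [ 0.81 -0.99  1.12] t 6.8833
```

The 1.1 N force change is lower than expected, so I'll press the round key again in small steps and average the force at each.

```bash
cat >> h.py <<'E'
def favg(n=20):
    a=[]
    for _ in range(n): ctrl.dwell(.01); a.append(ctrl.get_force())
    return np.mean(a,0),np.std(a,0)
def press2(x,y,top,q,depths=(.002,.0035,.0045,.0052)):
    ctrl.movel([x,y,top+.006],vel=.08,orientation=q); ctrl.dwell(.2)
    f0,s=favg(); print('f0',f0.round(2),s.round(2))
    for d in depths:
        hit=ctrl.movel([x,y,top-d],vel=.012,contact_N=8)
        f,_=favg(); print(d,hit,np.round(ctrl.get_eef_pos(),4),(f-f0).round(2))
        if hit or f[2]-f0[2]>6: break
    snap('wrist','p%d.png'%(1000*ctrl.get_clock()))
    ctrl.movel([x,y,top+.012],vel=.03)
    ctrl.movel([x,y,top+.05],vel=.1)
    print(ctrl.get_clock())
E
python3 - <<'E'
from h import *
press2(.503,-.0005,.069,down(YAW))
E
```

```text
f0 [-0.13 -0.11 -0.04] [0.48 0.37 0.57]
0.002 False [ 5.031e-01 -5.000e-04  6.710e-02] [0.05 0.1  0.12]
0.0035 False [ 5.03e-01 -5.00e-04  6.55e-02] [0.07 0.07 0.18]
0.0045 False [ 5.03e-01 -5.00e-04  6.45e-02] [0.18 0.12 0.04]
0.0052 False [ 5.03e-01 -5.00e-04  6.38e-02] [0.18 0.12 0.1 ]
12.7583
```

```bash
ls -t pics; python3 -c "
import cv2,glob
f=sorted(glob.glob('pics/p*.png'))[-1]
im=cv2.imread(f)[100:400,160:480]; cv2.imwrite('pics/c2.png',cv2.resize(im,None,fx=2,fy=2,interpolation=2))"
```

```text
p11450.png
w1.png
crop.png
side0.png
top0.png
```

View pics/c2.png

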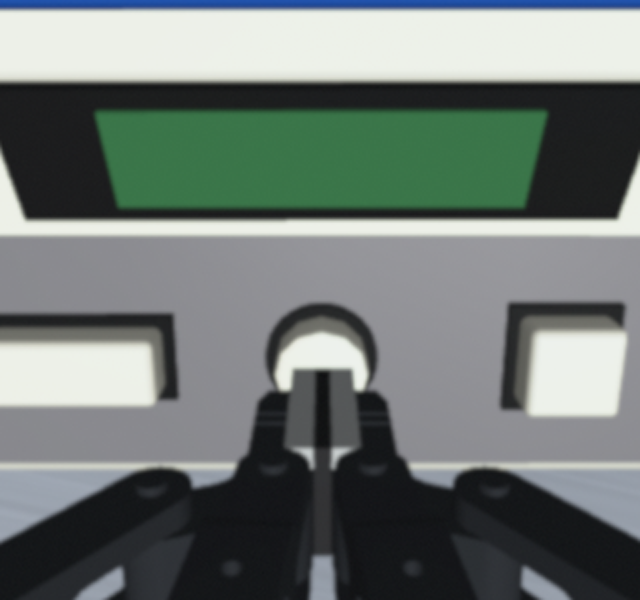

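This crop, taken at the lowest point, shows the round key's top at (321,350) standing as proud as the square key's. So the tip is still just above it and the key was not pressed. I'll go down by force in small steps instead.

```bash
cat >> h.py <<'E'
def press3(x,y,top,q,start=.004,maxd=.022,goal=3.0,step=.001):
    ctrl.movel([x,y,top+.008],vel=.08,orientation=q); ctrl.dwell(.2)
    f0,s=favg(30); d=start
    ctrl.movel([x,y,top-d],vel=.02,contact_N=6)
    while d<maxd:
        hit=ctrl.movel([x,y,top-d],vel=.02,contact_N=6)
        f,_=favg(12); df=(f-f0); print(round(d,4),hit,np.round(ctrl.get_eef_pos(),4),df.round(2))
        if hit or df[2]>goal: break
        d+=step
    snap('wrist','p%d.png'%(1000*ctrl.get_clock()))
    ctrl.movel([x,y,top+.012],vel=.05)
    ctrl.movel([x,y,top+.05],vel=.1)
    print(ctrl.get_grip_width(),ctrl.get_clock())
E
python3 - <<'E'
from h import *
press3(.505,-.0005,.069,down(YAW))
E
```

```text
0.004 False [ 5.051e-01 -5.000e-04  6.510e-02] [ 0.09  0.33 -0.09]
0.005 False [ 5.05e-01 -5.00e-04  6.40e-02] [-0.   -0.18  0.02]
0.006 False [ 5.05e-01 -5.00e-04  6.30e-02] [ 0.03  0.08 -0.1 ]
0.007 False [ 5.05e-01 -5.00e-04  6.20e-02] [0.18 0.12 0.03]
0.008 False [ 5.05e-01 -5.00e-04  6.10e-02] [ 0.08  0.12 -0.  ]
0.009 False [ 5.05e-01 -5.00e-04  6.00e-02] [ 0.04  0.07 -0.2 ]
0.01 False [ 5.05e-01 -5.00e-04  5.90e-02] [0.06 0.01 0.01]
0.011 False [ 5.05e-01 -5.00e-04  5.80e-02] [0.02 0.17 0.31]
0.012 False [ 5.05e-01 -5.00e-04  5.70e-02] [-0.02 -0.13  0.09]
0.013 False [ 5.05e-01 -5.00e-04  5.60e-02] [-0.12 -0.    0.04]
0.014 False [ 5.05e-01 -5.00e-04  5.50e-02] [ 0.27  0.13 -0.07]
0.015 False [ 5.05e-01 -5.00e-04  5.40e-02] [-0.07  0.31  0.28]
0.016 False [ 5.05e-01 -5.00e-04  5.30e-02] [-0.21  0.1   0.04]
0.017 False [ 5.05e-01 -5.00e-04  5.20e-02] [ 0.04  0.03 -0.  ]
0.018 False [ 5.05e-01 -5.00e-04  5.10e-02] [-0.13 -0.05  0.12]
0.019 False [ 5.05e-01 -5.00e-04  5.00e-02] [ 0.11 -0.04 -0.07]
0.02 False [ 5.05e-01 -5.00e-04  4.90e-02] [ 0.11 -0.12  0.24]
0.021 False [ 5.052e-01 -5.000e-04  4.810e-02] [0.18 0.1  0.92]
0.00022094228257350248 22.325
```

```bash
python3 - <<'E'
from h import *
import glob
F=sorted(glob.glob('pics/p*.png'))[-1]
im=cv2.imread(F)[100:400,160:480]; cv2.imwrite('pics/c3.png',cv2.resize(im,None,fx=2,fy=2,interpolation=2))
f=snap('wrist'); M=np.array(f['mount']); K=np.array(f['K']); print(M.round(3))
for zz in(-.04,-.02,0,.02):
    c=M[:3,:3].T@(np.array([0,0,zz])-M[:3,3]); print(zz,K[0,2]+K[0,0]*c[0]/-c[2],K[1,2]+K[1,1]*-c[1]/-c[2])
E
```

```text
[[ 0.     0.958  0.285  0.073]
 [ 1.     0.    -0.001 -0.   ]
 [-0.001  0.285 -0.958 -0.163]
 [ 0.     0.     0.     1.   ]]
-0.04 320.6213834413613 325.241477660012
-0.02 320.6143164118592 302.36988412555996
0 320.60877614646046 284.43947952825374
0.02 320.60431611525826 270.00512337097115
```

View pics/c3.png

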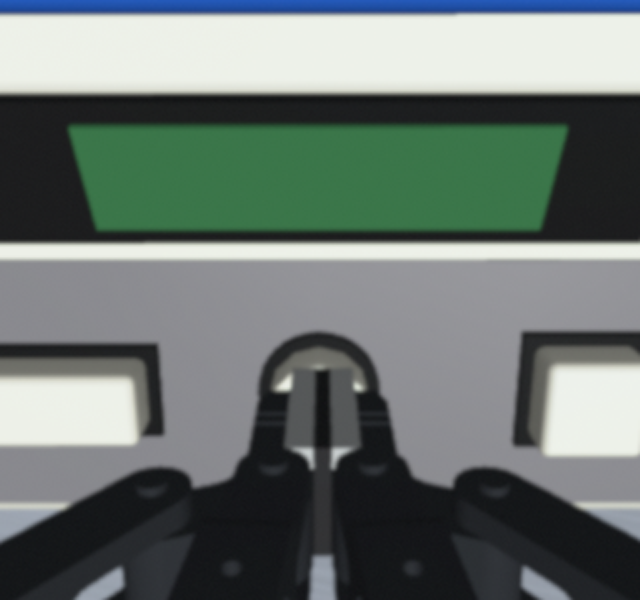

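This crop has the tip at (321,370), right over the round key. The force only starts at a reported z of about 0.048. So the real tips sit about 20 mm behind the nominal TCP, which fits where the pad's front edge appears in the image. I'll press on from there.

```bash
python3 - <<'E'
from h import *
press3(.504,-.0005,.069,down(YAW),start=.021,maxd=.0275)
E
ls pics
```

```text
0.021 False [ 5.04e-01 -5.00e-04  4.80e-02] [-0.73  0.16  1.07]
0.022 False [ 5.041e-01 -5.000e-04  4.710e-02] [-0.57 -0.06  1.75]
0.023 False [ 5.04e-01 -5.00e-04  4.60e-02] [-0.72  0.13  2.14]
0.024 False [ 5.041e-01 -5.000e-04  4.500e-02] [-0.48  0.04  2.7 ]
0.025 False [ 5.04e-01 -5.00e-04  4.40e-02] [-0.62  0.13  2.98]
0.026 False [ 5.041e-01 -5.000e-04  4.310e-02] [-0.54  0.24  3.3 ]
0.00015371370777069197 28.6917
c2.png
c3.png
crop.png
p11450.png
p20933.png
p27200.png
side0.png
top0.png
w1.png
```

The force rises at about 0.45 N per mm, which matches the key's spring. At 3.3 N the round key was about 4.5 mm down, so it is pressed and released. The bar key is next, with the same offset.

```bash
python3 - <<'E'
from h import *
q=down(YAW)
ctrl.movel([.4868,.0612,.119],orientation=q)
press3(.4868,.0612,.069,q,start=.0235,maxd=.0275)
E
```

```text
0.0235 False [0.4867 0.0612 0.0455] [-1.04  0.31  2.39]
0.0245 False [0.4868 0.0612 0.0445] [-1.43 -0.06  2.8 ]
0.0255 False [0.4867 0.0612 0.0435] [-1.74 -0.09  3.1 ]
-3.71288385913228e-05 34.65
```

Bar key pressed to about 4 mm and released. Now I move above the grey printer's key for one look.

```bash
python3 - <<'E'
from h import *
ctrl.movel([.4868,.0612,.2],vel=.2)
ctrl.movel([.495,.36,.2],vel=.2)
ctrl.movel([.495,.36,.115],vel=.1)
snap('wrist','pr.png'); print(ctrl.get_clock(),ctrl.get_force())
E
```

```text
37.9 [-0.31441956 -0.15120986  0.25294274]
```

View pics/pr.png

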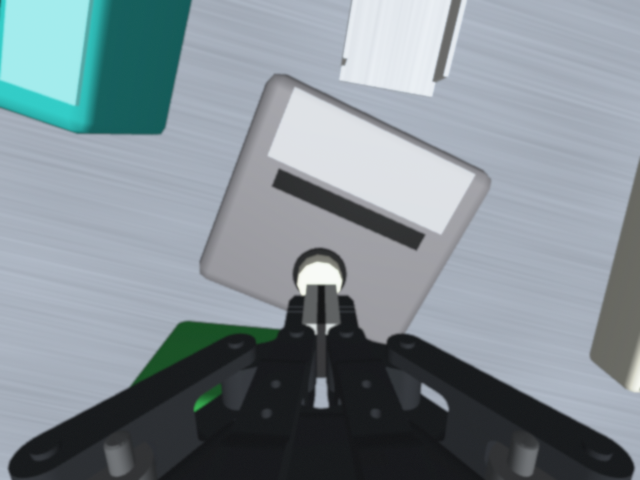

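The grey printer's key, at (320,278), lies just under the tips. Its body is grey; the green one is at lower left and the turquoise one at upper left. I'll press it now.

```bash
python3 - <<'E'
from h import *
q=down(YAW)
press3(.495,.36,.114,q,start=.0225,maxd=.0275)
ctrl.movel([.495,.36,.22],vel=.2)
snap('top','end.png'); print(ctrl.get_clock(),ctrl.get_force())
E
```

```text
0.0225 False [0.495  0.36   0.0915] [-1.04 -0.56  1.7 ]
0.0235 False [0.495  0.36   0.0905] [-0.98 -0.38  2.06]
0.0245 False [0.495  0.36   0.0896] [-1.1  -0.64  2.62]
0.0255 False [0.495  0.36   0.0885] [-1.17 -0.85  2.91]
0.0265 False [0.495  0.36   0.0876] [-1.48 -0.65  3.4 ]
0.00016331615045588326 43.525
44.0083 [-0.20496353 -0.1257634  -0.23033195]
```

View pics/end.png

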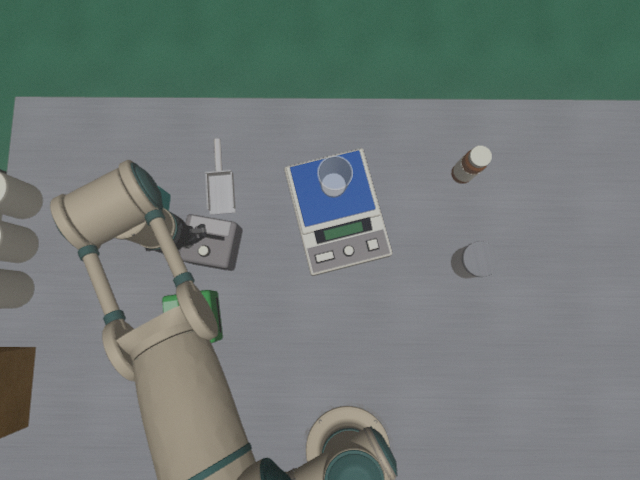

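In the end view the printer key is still at (203,251), and the scale, beaker, tin, scoop and bottle are where they started. The arm is clear of everything, so I'm handing in.

```bash
python3 -c "
from cell import ctrl
print(ctrl.finish_job(),ctrl.get_clock())"
```

```text
the job is handed in; nothing more can be done
the job is handed in; nothing more can be done
```

I pressed and released the round key, the bar key and the grey printer's key in that order, each with about 3 N. The final top view showed nothing moved, and I handed the job in at about 44 s; no verdict came back.

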